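# One more stroke on the bracket clamp

## Robot

A 6-joint arm with a two-finger parallel gripper is mounted at the origin on the work surface. World frame = base frame: x ahead of the robot, y to its left, z up, the work surface at z = 0. Lengths are in m, angles in rad, forces in N, time in s.
With the tool pointing down it reaches from about 0.275 to 0.775 m from the base axis. Payload 14.6 kg.
Tool frame: the origin (TCP) lies midway between the tips of the shut fingers; the grasp point (between the pads) lies robot.grip_point_offset behind it (robot.grip_point_offset is the distance from the TCP to the grasp point, in m); z points along the fingers, y is the direction in which the jaws open and shut (so a half turn about z gives the same grasp; the last joint's range is limited). The gripper opens to 85 mm and grips with 20 to 120 N. Pads are 22 mm wide; open, the fingers measure 114 mm over their backs; the gripper's body (76 mm by 85 mm) begins 54 mm behind the grasp point. The pads swing forward as they close: fully open they stand 13 mm farther back than shut.
Start: joints at [-1.387, 0.263, -0.048, 1.259, 0, 1.415], TCP at [0.174, -0.495, 0.231] pointing down, gripper open.
Joint ranges: [-2.65, 2.65], [-0.89, 1.7], [-1.18, 1.37], [-2.13, 2.11], [-1.35, 1.29], [-3.14, 3.14]. Speed limits (rad/s): [1.89, 1.89, 2.57, 2.79, 3.14, 3.14].

## Interface

Orientations are given as a rotation vector (axis times angle).
In Python, from station import robot gives the robot as it stands.
- The arm moves only by the tool servo_tool, never from a script. Its argument "rows" is one flat list of numbers, 7 for each row, row after row: the opening, from 0 (shut) to 1 (fully open), then the shift along the tool's x, y, z in m, then the turn, a rotation vector about the tool's x, y, z in rad. A call has exactly 5 rows; each row is the pose to reach, as a shift and turn from the pose measured when the call began, along the tool's axes at that moment; what a row does not reach only later rows make up. A row lasts 1/12 s, in which the tool goes at most 41.7 mm and 7.16 degrees, less where a joint would pass 70% of its speed; a pose out of reach is approached as far as the arm can. A call with a gripper value outside its range is refused whole. The fingers move at their own pace and stop on an object; "squeeze" is the grip in N (left out, the last holds). Time passes only in rows, so rows that repeat a pose let the fingers close, or fill a call up. It gives the time, the measured TCP pose, the force and the opening at its end, in the units of the state.
- robot.read_state(): the state, without advancing time (a new reading comes with each control period).
- robot.snapshot(name): name is "side" or "top"; returns the picture (480x640x3 uint8, blue, green, red); there is no depth.
- robot.camera_model(name): a dict with "K" (3x3 intrinsics, pixels), "position" and "rotation" of the camera in the world. Camera axes: x right, y down, z forward; pixel columns grow to the right and rows downward; lengths in m; the calibration is good to about 2 mm. A picture is of the moment at which its call begins. camera_model takes no time and is no camera call.
- robot.hand_in(): hands the job in, once; it reports no verdict.
Trained networks look in the newest picture that a camera, given by its name, has taken for a name from the list of things; names that differ only in an ending like _2 or _b are one class to them, and where a whole thing is asked for, a point or a joint stands for the part that bears it (a point fixed in the world has none). Each returns a list of dicts, best first, with "conf" (0 to 1); they miss things now and then, are a little off and sometimes report something else, mostly with a low value. They report only what shows in the picture. A call takes as long as a camera call.
- robot.boxes_of(name, camera): "at" ([x, y, z] in m, in world coordinates, good to about 4 mm: the middle of the surface that is visible of it).
- robot.mark_of(name, camera): "at" ([x, y, z] in m, in world coordinates, good to about 4 mm: a listed point, or the origin of a listed thing).
The state is a dict: "clock": time; "joint_positions": joint angles; "joint_vel": joint speeds; "joint_efforts": joint torques, N m; "tool_pos": TCP position; "tcp_rot": TCP orientation; "ft_force": force on the tool from outside, world axes, zero at the start; "wrist_torque": the same for the moment, N m; "gripper_width": finger opening in m.
Only numpy, scipy, OpenCV 4.12 (cv2) and the standard library are available. Lean on these libraries where they do the work, as an engineer would, in place of code of your own. Each camera call takes 0.05 s, during which the arm holds its last target.

## Task

Tighten the bench clamp that holds the drilled angle bracket by one more full stroke of its ratchet lever: lift the lever off its teeth, swing it back to the back stop post without loosening the clamp, let it down onto the teeth and turn it clockwise (seen from above) up to the front stop post, near which it stands now. Leave it down on its teeth and let go; do not disturb the lever of the empty clamp.

Things in the scene. Friction and masses are not known exactly. Their poses are not given: they have to be found in the camera images.
- clamp: Grey clamp (190 x 130 mm base) fixed on the bench, a drilled steel angle bracket under its foot. Origin on the bench under the screw axis; z up, column at +x, lever over -x (towards the robot). Lever travel is ended by 2 posts 62 mm from the axis, tops 138 mm up: front post with the lever 48 deg from -x towards +y, back post 46 deg towards -y. Clockwise from above, -y to +y, tightens.
- clamp_knob (a point): Mid-height of the upright black handle on its lever: 22 mm thick, 42 tall, 28 mm cap on top (cap top 23 mm above this point, arm 27 below). 120 mm from the screw axis, 145 above the bench when down; starts near the front post. Lever lifts 15 mm at most (spring and weight 5 to 8 N); teeth 5 mm deep, so 9 to 12 mm frees it to swing. Let down, it drops between teeth 18 deg apart. z up.
- clamp_screw (a joint): Angle of the clamp's screw and its toothed collar, rad; grows clockwise from above (tightening). Starts between -0.15 and 0, stays where left, takes 0.25 Nm (2 to 3 N at the handle). A lever down on its teeth turns it both ways, with a few degrees of play; a lifted lever does not. A full stroke adds about 1.1 to 1.6 (up to 20 deg is idle before the teeth bite).
- spare_knob (a point): The same point on the lever handle of the identical but empty clamp standing on the other side (left or right): leave it alone. It may point anywhere between its posts. Everything else on the bench within reach of the levers is lower than 100 mm.

How it is judged:
On the way:
1. the lever has been swung back to the back half of its travel (its handle at least 45 mm on the -y side of the clamp's screw axis) (y of clamp_knob in the frame of clamp below -0.045 m), for 0.1 s.
At the end, for the whole second after the job is handed in: The screw of the clamp with the bracket stands at 0.6 rad or more, its lever is back on the front side (handle at least 45 mm to the +y side of the screw axis in the clamp's frame; at the front post it is 89 mm), down on its teeth (handle point less than 149 mm above the bench) and at rest (value of joint clamp_screw above 0.6 rad and y of clamp_knob in the frame of clamp above 0.045 m and z of clamp_knob in the frame of clamp below 0.149 m and velocity of joint clamp_screw below 0.05 rad/s); the robot touches nothing.
It fails at once if the clamp is loosened: its screw is turned back beyond -0.4 rad (value of joint clamp_screw below -0.4 rad).
It fails at once if the lever of the empty clamp is moved by more than 20 mm (distance of spare_knob from where it was at the start of the episode above 0.02 m).
It also fails if it takes over 40 s, if anything falls off the work surface, if the arm or the gripper's body presses on something with over 40 N, if the wrist force passes 120 N, or if a joint passes its speed limit or range.

## Working session

There is one attempt and no reset: what is moved stays moved. The work goes in short steps, Python scripts to look and compute and a tool call to move; the robot and the scene stay as the last step left them, time stands still between calls to the robot, and variables do not carry over. Pictures are saved under pics/ and viewed, and the job is handed in when it is done.

Besides the shell and the picture viewer there is one more tool, called after "Emit:" by a JSON object that holds its "name" and its "arguments", one argument or row to a line. servo_tool: Moves the arm, as the interface text tells. Its arguments: {"type":"object","properties":{"rows":{"type":"array"},"squeeze":{"type":"number"}},"required":["rows"]}

```bash
ls; mkdir -p pics; python3 - <<'E'
from station import robot
import cv2
s=robot.read_state()
print({k:s[k] for k in ('clock','tool_pos','tcp_rot','ft_force','gripper_width')}, robot.grip_point_offset)
for c in('top','side'):
    im=robot.snapshot(c); cv2.imwrite(f'pics/{c}0.png',im)
    for n in('clamp','clamp_knob','spare_knob'):
        print(c,n,robot.mark_of(n,c))
E
```

```text
pics
{'clock': 0.0, 'tool_pos': array([ 0.17444232, -0.49487311,  0.23084591]), 'tcp_rot': array([-3.09560300e+00, -5.29497814e-01, -2.19058435e-06]), 'ft_force': array([-0.6228315 , -0.59535038,  0.70671283]), 'gripper_width': 0.08514793323074413} 0.0187
top clamp [{'at': [0.5791, -0.1901, -0.0001], 'conf': 0.8}]
top clamp_knob [{'at': [0.4916, -0.108, 0.1451], 'conf': 0.91}]
top spare_knob [{'at': [0.491, 0.1875, 0.1442], 'conf': 0.69}]
side clamp [{'at': [0.5816, -0.1883, -0.0001], 'conf': 0.89}]
side clamp_knob [{'at': [0.4868, -0.1087, 0.1432], 'conf': 0.65}]
side spare_knob [{'at': [0.489, 0.1853, 0.1431], 'conf': 0.84}]
```

View pics/top0.png

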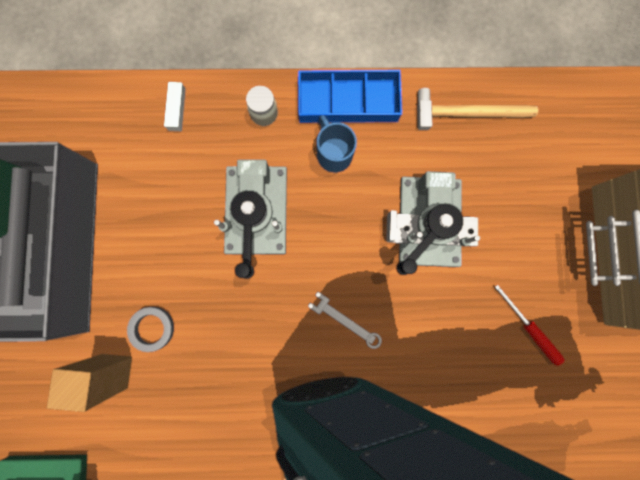

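View pics/side0.png

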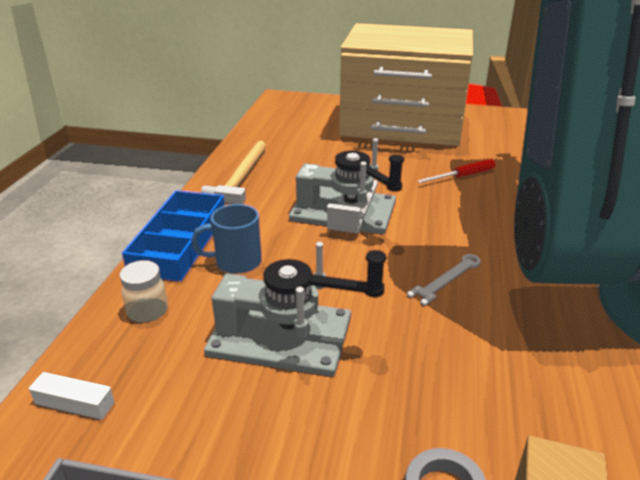

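The top view has the bracket clamp on the right (axis about 445,220; handle about 407,267) and the empty clamp on the left (handle 244,270). The networks agree with this. I'll move above the handle, with the tool x pointing radially outwards.

Emit:
{"name": "servo_tool", "arguments": {
  "rows": [1, 0.035, -0.022, 0, 0, 0, -0.12, 1, 0.07, -0.043, 0, 0, 0, -0.24, 1, 0.105, -0.064, 0, 0, 0, -0.36, 1, 0.14, -0.086, 0, 0, 0, -0.48, 1, 0.175, -0.107, 0, 0, 0, -0.6],
  "squeeze": 40
}}

```text
clock: 0.82
tool_pos: [0.3046, -0.3344, 0.2313]
tcp_rot: [2.798, 1.428, 0.0]
ft_force: [0.4, 0.1, -0.2]
gripper_width: 0.0854
```

```bash
cat > h.py <<'E'
import numpy as np
from scipy.spatial.transform import Rotation as R
from station import robot
def rel(pos,psi_deg):
    s=robot.read_state(); R0=R.from_rotvec(s['tcp_rot'])
    p=np.radians(psi_deg)
    Rt=R.from_matrix(np.array([[np.cos(p),np.sin(p),0],[np.sin(p),-np.cos(p),0],[0,0,-1]]))
    return np.round(np.r_[R0.inv().apply(np.array(pos)-s['tool_pos']),(R0.inv()*Rt).as_rotvec()],4)
def st():
    s=robot.read_state(); M=R.from_rotvec(s['tcp_rot']).as_matrix()
    print('t',round(s['clock'],2),'pos',np.round(s['tool_pos'],4),'psi',round(np.degrees(np.arctan2(M[1,0],M[0,0])),1),'F',np.round(s['ft_force'],1),'w',round(s['gripper_width'],4),'q6',round(s['joint_positions'][5],2))
E
python3 -c "
from h import *
st();print(rel((.489,-.108,.231),138.5))"
```

```text
t 0.82 pos [ 0.3046 -0.3344  0.2313] psi 54.1 F [ 0.4  0.1 -0.2] w 0.0854 q6 1.19
[ 2.9150e-01  1.6600e-02  4.0000e-04  2.0000e-04  1.0000e-04 -1.4732e+00]
```

Emit:
{"name": "servo_tool", "arguments": {
  "rows": [1, 0.028, 0.002, 0, 0, 0, -0.124, 1, 0.056, 0.003, 0, 0, 0, -0.248, 1, 0.084, 0.005, 0, 0, 0, -0.372, 1, 0.112, 0.006, 0, 0, 0, -0.496, 1, 0.14, 0.008, 0, 0, 0, -0.62]
}}

```text
clock: 1.23
tool_pos: [0.3938, -0.2243, 0.2315]
tcp_rot: [2.222, 2.22, 0.0]
ft_force: [0.8, 0.2, 0.9]
gripper_width: 0.0855
```

```bash
python3 -c "
from h import *
st();print(rel((.489,-.108,.231),138.5))"
```

```text
t 1.23 pos [ 0.3938 -0.2243  0.2315] psi 90.0 F [0.8 0.2 0.9] w 0.0855 q6 0.87
[ 1.164e-01  9.510e-02  5.000e-04  2.000e-04  4.000e-04 -8.472e-01]
```

Emit:
{"name": "servo_tool", "arguments": {
  "rows": [1, 0.02, 0.016, 0, 0, 0, -0.124, 1, 0.04, 0.032, 0, 0, 0, -0.248, 1, 0.06, 0.048, 0, 0, 0, -0.372, 1, 0.08, 0.064, 0, 0, 0, -0.496, 1, 0.1, 0.08, 0, 0, 0, -0.62]
}}

```text
clock: 1.65
tool_pos: [0.4746, -0.1232, 0.2316]
tcp_rot: [1.432, 2.796, -0.0]
ft_force: [0.3, 0.3, -0.4]
gripper_width: 0.0855
```

```bash
python3 -c "
from h import *
st();print(rel((.489,-.108,.231),138.5))"
```

```text
t 1.65 pos [ 0.4746 -0.1232  0.2316] psi 125.8 F [ 0.3  0.3 -0.4] w 0.0855 q6 0.53
[ 3.900e-03  2.060e-02  6.000e-04  2.000e-04  6.000e-04 -2.222e-01]
```

Emit:
{"name": "servo_tool", "arguments": {
  "rows": [1, 0.002, 0.01, 0, 0, 0, -0.111, 1, 0.004, 0.0205, 0, 0, 0, -0.222, 1, 0.004, 0.0205, 0.02, 0, 0, -0.222, 1, 0.004, 0.0205, 0.035, 0, 0, -0.222, 1, 0.004, 0.0205, 0.035, 0, 0, -0.222]
}}

```text
clock: 2.07
tool_pos: [0.4879, -0.1073, 0.1943]
tcp_rot: [-1.112, -2.935, 0.0]
ft_force: [-0.5, -0.5, -0.3]
gripper_width: 0.0854
```

```bash
python3 -c "
from h import *
import cv2
st()
for c in('top','side'):
    im=robot.snapshot(c); cv2.imwrite(f'pics/{c}1.png',im)
    for n in ('clamp','clamp_knob'): print(c,n,robot.mark_of(n,c))
print(rel((.489,-.108,.127),138.5))"
```

```text
t 2.07 pos [ 0.4879 -0.1073  0.1943] psi 138.5 F [-0.5 -0.5 -0.3] w 0.0854 q6 0.34
top clamp [{'at': [0.5784, -0.1914, 0.0031], 'conf': 0.86}]
top clamp_knob [{'at': [0.49, -0.1083, 0.1425], 'conf': 0.58}]
side clamp [{'at': [0.5825, -0.1897, -0.0008], 'conf': 0.93}]
side clamp_knob [{'at': [0.4889, -0.109, 0.1455], 'conf': 0.69}]
[ 0.0005 -0.      0.0705  0.0006  0.0019 -0.0004]
```

View pics/side1.png

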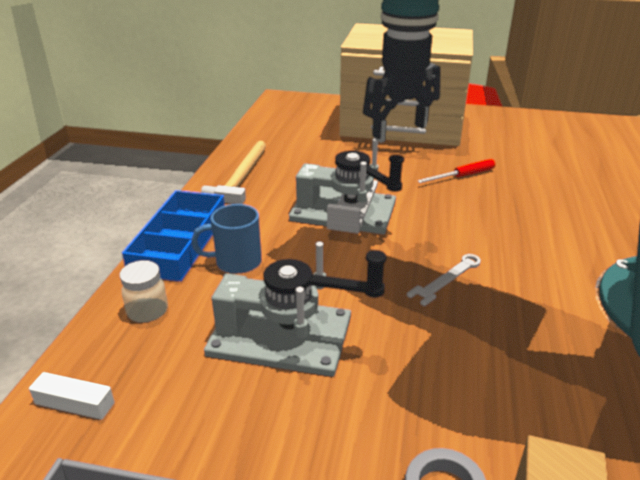

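View pics/top1.png

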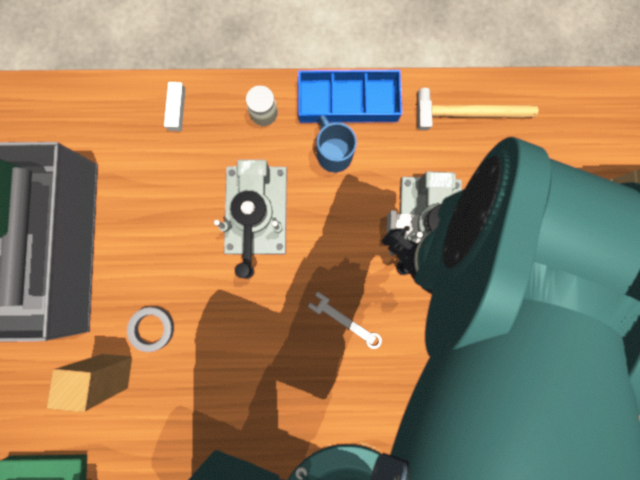

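Side view: the open fingers (x about 378 to 422 px) straddle the handle (397,170) from above, with the jaws tangential. I'll descend and close.

Emit:
{"name": "servo_tool", "arguments": {
  "rows": [1, 0, 0, 0.025, 0, 0, 0, 1, 0, 0, 0.05, 0, 0, 0, 1, 0, 0, 0.067, 0, 0, 0, 0.6, 0, 0, 0.067, 0, 0, 0, 0.4, 0, 0, 0.067, 0, 0, 0]
}}

```text
clock: 2.78
tool_pos: [0.4892, -0.1084, 0.1308]
tcp_rot: [1.114, 2.936, -0.0]
ft_force: [-0.4, 0.6, 0.2]
gripper_width: 0.0639
```

```bash
python3 -c "
from h import *
st()"
```

```text
t 2.78 pos [ 0.4892 -0.1084  0.1308] psi 138.5 F [-0.4  0.6  0.2] w 0.0639 q6 0.34
```

Emit:
{"name": "servo_tool", "arguments": {
  "rows": [0.2, 0, 0, 0.003, 0, 0, 0, 0, 0, 0, 0.003, 0, 0, 0, 0, 0, 0, 0.003, 0, 0, 0, 0, 0, 0, 0.003, 0, 0, 0, 0, 0, 0, 0.003, 0, 0, 0],
  "squeeze": 40
}}

```text
clock: 3.2
tool_pos: [0.4896, -0.1084, 0.1286]
tcp_rot: [1.113, 2.935, -0.0]
ft_force: [-2.0, 0.6, 6.2]
gripper_width: 0.0262
```

Emit:
{"name": "servo_tool", "arguments": {
  "rows": [0, 0, 0, 0, 0, 0, 0, 0, 0, 0, 0, 0, 0, 0, 0, 0, 0, 0, 0, 0, 0, 0, 0, 0, 0, 0, 0, 0, 0, 0, 0, 0, 0, 0, 0]
}}

```text
clock: 3.62
tool_pos: [0.4896, -0.1084, 0.1287]
tcp_rot: [1.113, 2.935, 0.0]
ft_force: [-1.3, 0.8, 3.5]
gripper_width: 0.0262
```

```bash
python3 -c "
from h import *
st()"
```

```text
t 3.62 pos [ 0.4896 -0.1084  0.1287] psi 138.5 F [-1.3  0.8  3.5] w 0.0262 q6 0.34
```

```bash
python3 -c "
from h import *
import cv2
im=robot.snapshot('side'); cv2.imwrite('pics/side2.png',cv2.resize(im[80:260,280:520],(800,600),interpolation=cv2.INTER_CUBIC))
print(robot.mark_of('clamp_knob','side'))"
```

```text
[{'at': [0.4872, -0.1113, 0.1437], 'conf': 0.86}]
```

View pics/side2.png

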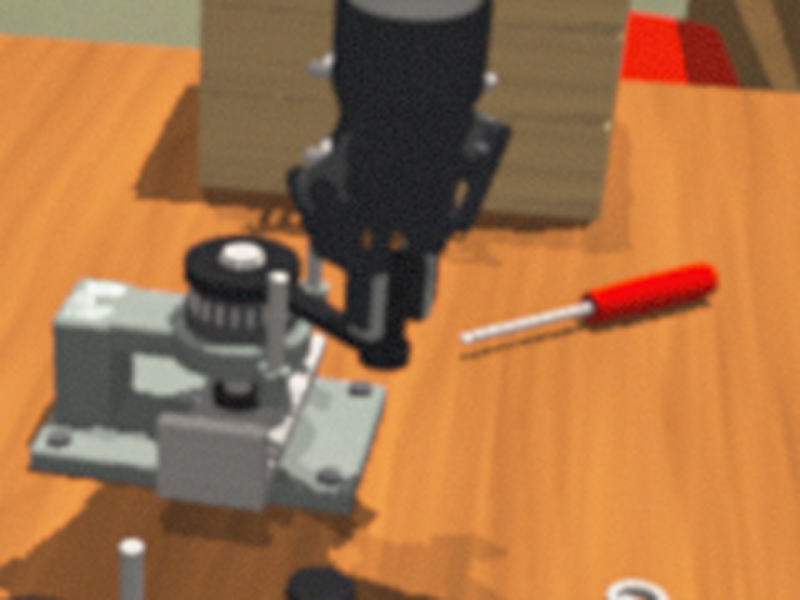

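The width is 26 mm, so the pads probably overlap the cap (28 mm). I'll squeeze harder, lift and check.

Emit:
{"name": "servo_tool", "arguments": {
  "rows": [0, 0, 0, 0, 0, 0, 0, 0, 0, 0, -0.003, 0, 0, 0, 0, 0, 0, -0.006, 0, 0, 0, 0, 0, 0, -0.009, 0, 0, 0, 0, 0, 0, -0.011, 0, 0, 0],
  "squeeze": 70
}}

```text
clock: 4.13
tool_pos: [0.4897, -0.1086, 0.1399]
tcp_rot: [1.113, 2.935, -0.0]
ft_force: [2.7, -3.9, -7.2]
gripper_width: 0.0251
```

Emit:
{"name": "servo_tool", "arguments": {
  "rows": [0, 0, 0, 0, 0, 0, 0, 0, 0, 0, 0, 0, 0, 0, 0, 0, 0, 0, 0, 0, 0, 0, 0, 0, 0, 0, 0, 0, 0, 0, 0, 0, 0, 0, 0]
}}

```text
clock: 4.55
tool_pos: [0.4897, -0.1086, 0.1398]
tcp_rot: [1.113, 2.935, -0.0]
ft_force: [3.8, -3.1, -6.5]
gripper_width: 0.0251
```

```bash
python3 -c "
from h import *
import cv2
st()
im=robot.snapshot('side'); cv2.imwrite('pics/side3.png',cv2.resize(im[80:260,280:520],(800,600),interpolation=cv2.INTER_CUBIC))
print(robot.mark_of('clamp_knob','side'))"
```

```text
t 4.55 pos [ 0.4897 -0.1086  0.1398] psi 138.5 F [ 3.8 -3.1 -6.5] w 0.0251 q6 0.34
[]
```

View pics/side3.png

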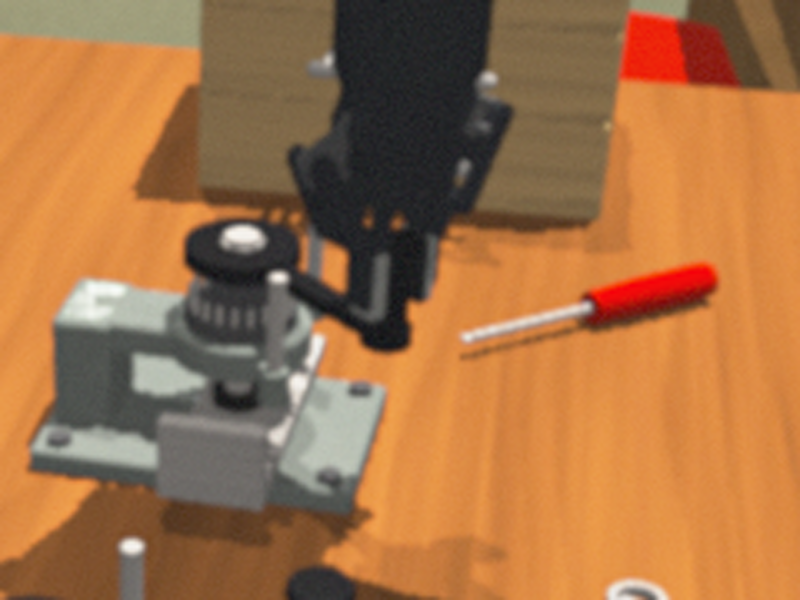

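Lifted: the hub cap shows a gap above the teeth and the load is 6.5 N. I'll swing back along the arc, 30° per call.

Emit:
{"name": "servo_tool", "arguments": {
  "rows": [0, -0.0007, -0.0126, 0, 0, 0, -0.105, 0, -0.0026, -0.0251, 0, 0, 0, -0.209, 0, -0.0059, -0.0372, 0, 0, 0, -0.314, 0, -0.0104, -0.049, 0, 0, 0, -0.419, 0, -0.0161, -0.0603, 0, 0, 0, -0.524]
}}

```text
clock: 5.07
tool_pos: [0.4612, -0.1646, 0.1398]
tcp_rot: [0.307, 3.124, -0.001]
ft_force: [3.2, -1.3, -6.9]
gripper_width: 0.0254
```

```bash
cat >> h.py <<'E'
def arc(C=(.579,-.189)):
    s=robot.read_state(); d=s['tool_pos'][:2]-np.array(C)
    print('r',round(np.hypot(*d),4),'dir',round(np.degrees(np.arctan2(d[1],d[0]))%360,1)); st()
E
python3 -c "
from h import *
arc()
import cv2
im=robot.snapshot('side'); cv2.imwrite('pics/side4.png',cv2.resize(im[80:260,280:520],(800,600),interpolation=cv2.INTER_CUBIC))"
```

```text
r 0.1203 dir 168.3
t 5.07 pos [ 0.4612 -0.1646  0.1398] psi 168.8 F [ 3.2 -1.3 -6.9] w 0.0254 q6 -0.31
```

View pics/side4.png

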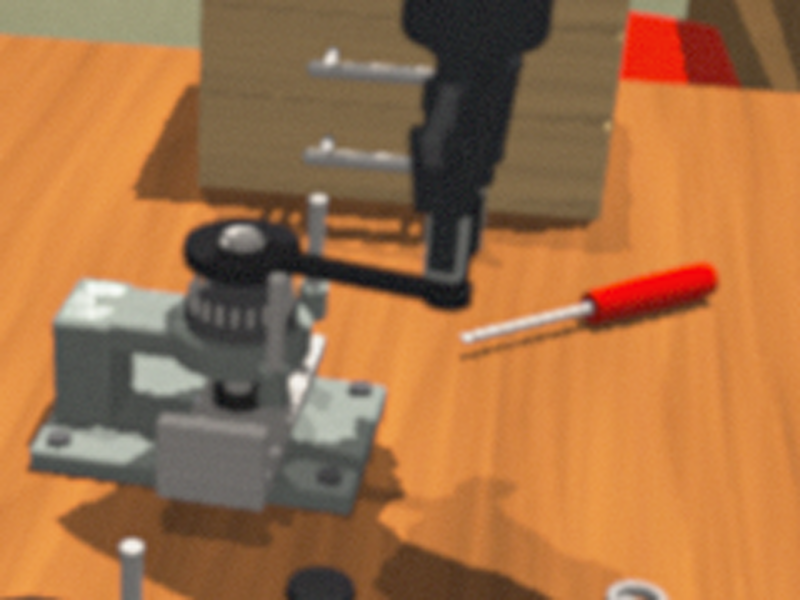

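The lever swings freely: the arm is lifted, the forces are small, and the handle (zoomed px 445,270) follows the gripper. I'll continue.

Emit:
{"name": "servo_tool", "arguments": {
  "rows": [0, -0.0007, -0.0126, 0, 0, 0, -0.105, 0, -0.0026, -0.0251, 0, 0, 0, -0.209, 0, -0.0059, -0.0372, 0, 0, 0, -0.314, 0, -0.0104, -0.049, 0, 0, 0, -0.419, 0, -0.0161, -0.0603, 0, 0, 0, -0.524]
}}

```text
clock: 5.53
tool_pos: [0.4653, -0.2285, 0.1397]
tcp_rot: [-0.532, 3.095, -0.001]
ft_force: [0.6, -0.2, -7.3]
gripper_width: 0.0252
```

```bash
python3 -c "
from h import *
arc()"
```

```text
r 0.1204 dir 199.2
t 5.53 pos [ 0.4653 -0.2285  0.1397] psi -160.5 F [ 0.6 -0.2 -7.3] w 0.0252 q6 -0.95
```

Emit:
{"name": "servo_tool", "arguments": {
  "rows": [0, -0.0005, -0.0105, 0, 0, 0, -0.087, 0, -0.0018, -0.0209, 0, 0, 0, -0.175, 0, -0.0041, -0.0312, 0, 0, 0, -0.262, 0, -0.0073, -0.0412, 0, 0, 0, -0.349, 0, -0.0088, -0.0451, 0, 0, 0, -0.384]
}}

```text
clock: 5.95
tool_pos: [0.4887, -0.2686, 0.1393]
tcp_rot: [-1.118, 2.936, 0.0]
ft_force: [-0.9, -1.1, -6.1]
gripper_width: 0.0251
```

```bash
python3 -c "
from h import *
arc()
import cv2
im=robot.snapshot('side'); cv2.imwrite('pics/side5.png',cv2.resize(im[80:260,280:520],(800,600),interpolation=cv2.INTER_CUBIC))"
```

```text
r 0.1204 dir 221.4
t 5.95 pos [ 0.4887 -0.2686  0.1393] psi -138.3 F [-0.9 -1.1 -6.1] w 0.0251 q6 -1.38
```

View pics/side5.png

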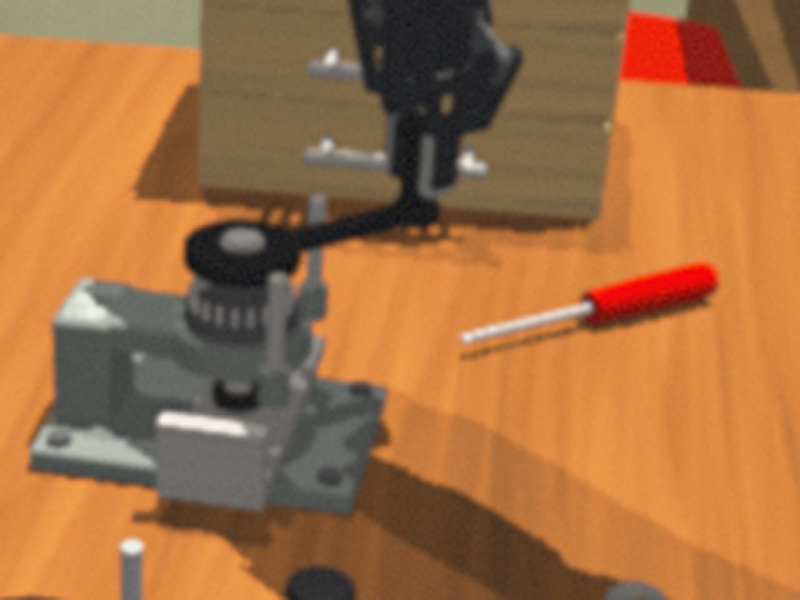

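Emit:
{"name": "servo_tool", "arguments": {
  "rows": [0, 0, -0.0021, 0, 0, 0, -0.017, 0, -0.0001, -0.0042, 0, 0, 0, -0.035, 0, -0.0002, -0.0063, 0, 0, 0, -0.052, 0, -0.0003, -0.0084, 0, 0, 0, -0.07, 0, -0.0003, -0.0084, 0, 0, 0, -0.07]
}}

```text
clock: 6.42
tool_pos: [0.4925, -0.273, 0.1386]
tcp_rot: [1.221, -2.892, -0.007]
ft_force: [-13.2, 6.8, -1.0]
gripper_width: 0.025
```

```bash
python3 -c "
from h import *
arc()"
```

```text
r 0.1206 dir 224.2
t 6.42 pos [ 0.4925 -0.273   0.1386] psi -134.2 F [-13.2   6.8  -1. ] w 0.025 q6 -1.45
```

It touched the back post (15 N, direction about 224°). I'll open slightly so the lever drops by itself, then follow it down.

Emit:
{"name": "servo_tool", "arguments": {
  "rows": [0.38, 0, 0.001, 0, 0, 0, 0, 0.38, 0, 0.001, 0, 0, 0, 0, 0.38, 0, 0.001, 0.002, 0, 0, 0, 0.38, 0, 0.001, 0.006, 0, 0, 0, 0.38, 0, 0.001, 0.01, 0, 0, 0]
}}

```text
clock: 6.83
tool_pos: [0.4921, -0.2725, 0.1286]
tcp_rot: [1.221, -2.893, -0.006]
ft_force: [-0.2, -1.2, 0.6]
gripper_width: 0.0328
```

```bash
python3 -c "
from h import *
arc()
import cv2
im=robot.snapshot('side'); cv2.imwrite('pics/side6.png',cv2.resize(im[80:260,280:520],(800,600),interpolation=cv2.INTER_CUBIC))
print(robot.mark_of('clamp_knob','side'))"
```

```text
r 0.1205 dir 223.9
t 6.83 pos [ 0.4921 -0.2725  0.1286] psi -134.2 F [-0.2 -1.2  0.6] w 0.0328 q6 -1.45
[{'at': [0.4867, -0.2722, 0.1419], 'conf': 0.65}]
```

View pics/side6.png

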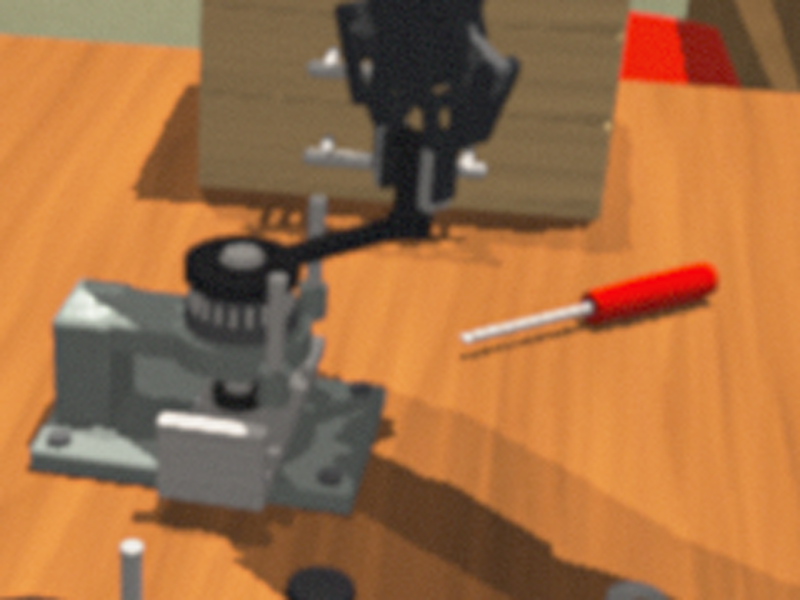

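Lever is down: the hub cap is back at its original height. Now I'll turn clockwise with the fingers loosely straddling the handle.

Emit:
{"name": "servo_tool", "arguments": {
  "rows": [0.38, -0.0008, 0.0105, 0, 0, 0, 0.12, 0.38, -0.003, 0.0229, 0, 0, 0, 0.225, 0.38, -0.0064, 0.035, 0, 0, 0, 0.33, 0.38, -0.0111, 0.0467, 0, 0, 0, 0.435, 0.38, -0.017, 0.0579, 0, 0, 0, 0.539]
}}

```text
clock: 7.35
tool_pos: [0.462, -0.2195, 0.1283]
tcp_rot: [0.398, -3.113, -0.006]
ft_force: [1.7, -2.3, -1.5]
gripper_width: 0.0325
```

```bash
python3 -c "
from h import *
arc()
import cv2
im=robot.snapshot('side'); cv2.imwrite('pics/side7.png',cv2.resize(im[80:260,280:520],(800,600),interpolation=cv2.INTER_CUBIC))
print(robot.mark_of('clamp_knob','side'))"
```

```text
r 0.1209 dir 194.6
t 7.35 pos [ 0.462  -0.2195  0.1283] psi -165.4 F [ 1.7 -2.3 -1.5] w 0.0325 q6 -0.86
[{'at': [0.4589, -0.2218, 0.1441], 'conf': 0.79}]
```

View pics/side7.png

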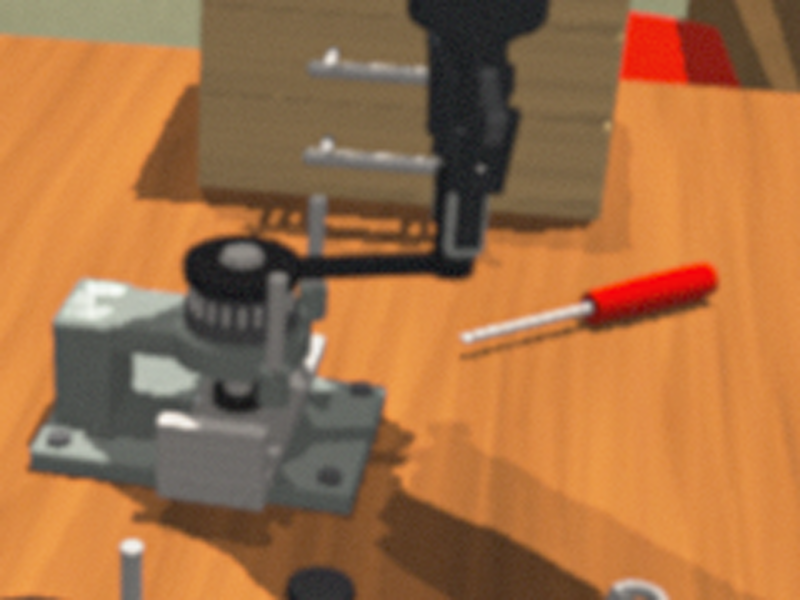

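The lever is down and following. I'll continue clockwise.

Emit:
{"name": "servo_tool", "arguments": {
  "rows": [0.38, -0.0007, 0.0126, 0, 0, 0, 0.105, 0.38, -0.0026, 0.0251, 0, 0, 0, 0.209, 0.38, -0.0059, 0.0372, 0, 0, 0, 0.314, 0.38, -0.0104, 0.049, 0, 0, 0, 0.419, 0.38, -0.0161, 0.0603, 0, 0, 0, 0.524]
}}

```text
clock: 7.87
tool_pos: [0.4622, -0.1565, 0.1288]
tcp_rot: [-0.417, -3.109, -0.004]
ft_force: [0.9, -3.1, -0.7]
gripper_width: 0.0325
```

```bash
python3 -c "
from h import *
arc()"
```

```text
r 0.1212 dir 164.5
t 7.87 pos [ 0.4622 -0.1565  0.1288] psi 164.7 F [ 0.9 -3.1 -0.7] w 0.0325 q6 -0.23
```

Emit:
{"name": "servo_tool", "arguments": {
  "rows": [0.38, -0.0007, 0.0126, 0, 0, 0, 0.105, 0.38, -0.0026, 0.0251, 0, 0, 0, 0.209, 0.38, -0.0059, 0.0372, 0, 0, 0, 0.314, 0.38, -0.0104, 0.049, 0, 0, 0, 0.419, 0.38, -0.0113, 0.0509, 0, 0, 0, 0.436]
}}

```text
clock: 8.28
tool_pos: [0.4874, -0.1099, 0.1288]
tcp_rot: [-1.08, -2.945, -0.002]
ft_force: [-3.0, -0.7, 0.0]
gripper_width: 0.0323
```

```bash
python3 -c "
from h import *
arc()
print(robot.snapshot('side').shape,robot.mark_of('clamp_knob','side'))"
```

```text
r 0.121 dir 139.2
t 8.28 pos [ 0.4874 -0.1099  0.1288] psi 139.7 F [-3.  -0.7  0. ] w 0.0323 q6 0.32
(480, 640, 3) [{'at': [0.4839, -0.1149, 0.1434], 'conf': 0.96}]
```

Slow approach to the front post: 8° in small steps.

Emit:
{"name": "servo_tool", "arguments": {
  "rows": [0.38, -0.0001, 0.0042, 0, 0, 0, 0.035, 0.38, -0.0003, 0.0084, 0, 0, 0, 0.07, 0.38, -0.0007, 0.0126, 0, 0, 0, 0.105, 0.38, -0.0012, 0.0168, 0, 0, 0, 0.14, 0.38, -0.0012, 0.0168, 0, 0, 0, 0.14]
}}

```text
clock: 8.8
tool_pos: [0.4985, -0.099, 0.1287]
tcp_rot: [-1.271, -2.867, -0.001]
ft_force: [-2.0, -2.2, 0.8]
gripper_width: 0.0325
```

```bash
python3 -c "
from h import *
arc()"
```

```text
r 0.1207 dir 131.8
t 8.8 pos [ 0.4985 -0.099   0.1287] psi 132.2 F [-2.  -2.2  0.8] w 0.0325 q6 0.48
```

Emit:
{"name": "servo_tool", "arguments": {
  "rows": [0.38, 0, 0.0025, 0, 0, 0, 0.02, 0.38, -0.0001, 0.005, 0, 0, 0, 0.04, 0.38, -0.0002, 0.007, 0, 0, 0, 0.058, 0.38, -0.0003, 0.009, 0, 0, 0, 0.075, 0.38, -0.0003, 0.009, 0, 0, 0, 0.075]
}}

```text
clock: 9.22
tool_pos: [0.5053, -0.0933, 0.1285]
tcp_rot: [-1.379, -2.816, 0.0]
ft_force: [-3.9, -3.3, 1.0]
gripper_width: 0.0327
```

```bash
python3 -c "
from h import *
arc()"
```

```text
r 0.1208 dir 127.6
t 9.22 pos [ 0.5053 -0.0933  0.1285] psi 127.8 F [-3.9 -3.3  1. ] w 0.0327 q6 0.57
```

Emit:
{"name": "servo_tool", "arguments": {
  "rows": [0.38, 0, 0.001, 0, 0, 0, 0.009, 0.38, 0, 0.002, 0, 0, 0, 0.018, 0.38, 0, 0.003, 0, 0, 0, 0.026, 0.38, 0, 0.004, 0, 0, 0, 0.034, 0.38, 0, 0.004, 0, 0, 0, 0.034]
}}

```text
clock: 9.63
tool_pos: [0.5066, -0.0923, 0.1282]
tcp_rot: [-1.428, -2.79, 0.009]
ft_force: [-15.0, -15.8, 2.8]
gripper_width: 0.0321
```

```bash
python3 -c "
from h import *
arc()
import cv2
im=robot.snapshot('side'); cv2.imwrite('pics/side8.png',cv2.resize(im[80:260,280:520],(800,600),interpolation=cv2.INTER_CUBIC))
print(robot.mark_of('clamp_knob','side'))"
```

```text
r 0.1207 dir 126.8
t 9.63 pos [ 0.5066 -0.0923  0.1282] psi 125.8 F [-15.  -15.8   2.8] w 0.0321 q6 0.61
[{'at': [0.4994, -0.0969, 0.1439], 'conf': 0.85}]
```

View pics/side8.png

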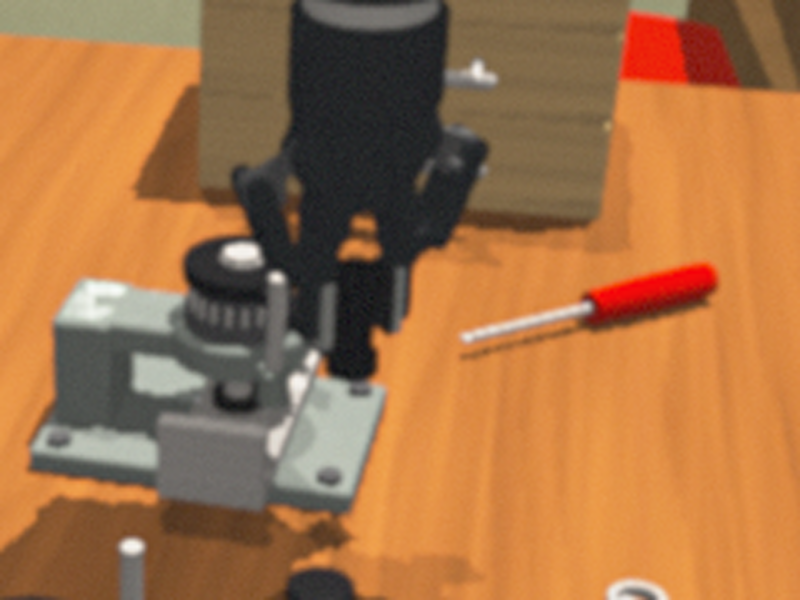

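The lever is at the front post (22 N), down on its teeth. I'll relieve the load, open and rise.

Emit:
{"name": "servo_tool", "arguments": {
  "rows": [0.45, 0, -0.005, 0, 0, 0, 0, 0.7, 0, -0.005, 0, 0, 0, 0, 0.9, 0, -0.005, 0, 0, 0, 0, 0.9, 0, -0.005, 0, 0, 0, 0, 0.9, 0, -0.005, 0, 0, 0, 0]
}}

```text
clock: 10.15
tool_pos: [0.5029, -0.0951, 0.1283]
tcp_rot: [-1.427, -2.791, 0.008]
ft_force: [0.6, 0.3, -0.2]
gripper_width: 0.0768
```

Emit:
{"name": "servo_tool", "arguments": {
  "rows": [0.9, 0, 0, -0.02, 0, 0, 0, 0.9, 0, 0, -0.04, 0, 0, 0, 0.9, 0, 0, -0.07, 0, 0, 0, 0.9, 0, 0, -0.1, 0, 0, 0, 0.9, 0, 0, -0.12, 0, 0, 0]
}}

```text
clock: 10.57
tool_pos: [0.5045, -0.0948, 0.2509]
tcp_rot: [-1.427, -2.793, 0.007]
ft_force: [0.7, -0.4, 0.2]
gripper_width: 0.0768
```

Emit:
{"name": "servo_tool", "arguments": {
  "rows": [0.9, 0.03, 0, 0, 0, 0, 0, 0.9, 0.06, 0, 0, 0, 0, 0, 0.9, 0.09, 0, 0, 0, 0, 0, 0.9, 0.1, 0, 0, 0, 0, 0, 0.9, 0.1, 0, 0, 0, 0, 0]
}}

```text
clock: 10.98
tool_pos: [0.4449, -0.0122, 0.2517]
tcp_rot: [-1.425, -2.795, 0.006]
ft_force: [1.5, -1.1, 0.9]
gripper_width: 0.077
```

```bash
python3 -c "
from h import *
import cv2
st()
im=robot.snapshot('side'); cv2.imwrite('pics/side9.png',im)
im=robot.snapshot('top'); cv2.imwrite('pics/top9.png',im)
for c in ('side','top'):
  for n in ('clamp','clamp_knob','spare_knob'): print(c,n,robot.mark_of(n,c))"
```

```text
t 10.98 pos [ 0.4449 -0.0122  0.2517] psi 126.0 F [ 1.5 -1.1  0.9] w 0.077 q6 0.73
side clamp [{'at': [0.5793, -0.1898, 0.0012], 'conf': 0.74}]
side clamp_knob [{'at': [0.4983, -0.0973, 0.1455], 'conf': 0.79}]
side spare_knob [{'at': [0.4872, 0.1864, 0.1463], 'conf': 0.83}]
top clamp []
top clamp_knob []
top spare_knob [{'at': [0.4892, 0.1861, 0.1414], 'conf': 0.81}]
```

View pics/side9.png

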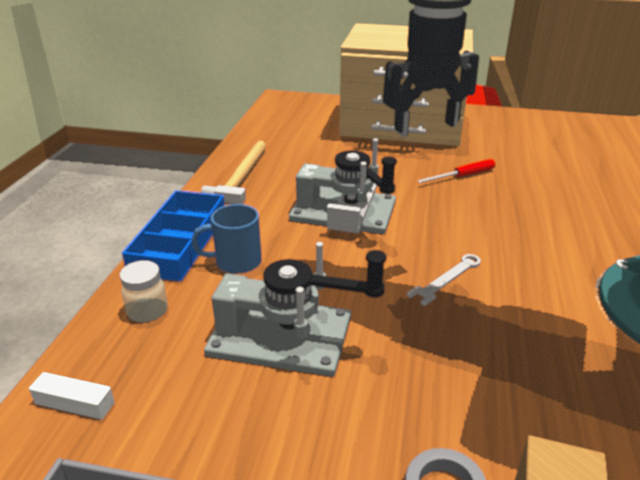

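Side view: the lever is at the front post (handle 388,175 px), down (z 0.1455), the gripper is clear, and the spare lever hasn't moved.

```bash
python3 -c "
from h import *
print(robot.hand_in())"
```

```text
the job is handed in; nothing more can be done
None
```

I gave the bracket clamp one full stroke of its lever and handed the job in at about 11 s. Hand-in gave no verdict. The screw angle can't be read directly, so the tightening is inferred from how far the lever moved.

**What I did:**
- I gripped the handle and lifted it 11 mm; the load was about 6.5 N.
- I swung it back to the back post, where contact read about 15 N.
- I opened the fingers slightly so the lever dropped onto its teeth. I then turned it about 93° clockwise, with 2.5–5 N of resistance, to the front post, where contact read 22 N.
- I let go and moved the gripper clear.

**Last checks:**
- **Lever position:** the handle is about 92 mm to the +y side of the axis. Its height reads 0.1455 m, which is down on its teeth.
- **Empty clamp:** its handle is where it started, within about 4 mm of camera error.
- **Screw:** allowing for up to 20° of idle before the teeth bite, this stroke should have added well over 0.6 rad.

**What disagreed or failed:**
- The grip measured 25–26 mm instead of the handle's 22 mm. The pads probably caught the cap too, but it held.
- In the final top view the network reported neither the bracket clamp nor its handle, so the final lever position comes from the side camera only.

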